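# Pop the bit cassette out of the model bench carousel

## Task

Turn the bench carousel, by pushing one of its upright rods round, until the oblong black cassette lies in the open notch of the clear cover. Press the cassette down, firmly but never with more than about 30 N, until its latch lets go and it springs up, then take it out and stand it upright, as it stood in its sleeve, on the green cutting mat beside the model truck chassis. Leave the chassis and the two paint jars where they are.

Things in the scene. Friction and masses are not known exactly. Their poses are not given: they have to be found in the camera images.
- stand: Fixed black foot (disc, 210 mm wide) with a spindle that carries a flat clear round cover, 190 mm wide, its top 115 mm above the bench (cap on the axis: 120 mm). Origin on the turning axis at bench height. -x points to the front, roughly to the robot: there the cover has an open notch, y -30 to +30 mm, from 25 mm off the axis out to the edge.
- sleeve_mouth (a point): Centre of the open top of the carousel's oblong plywood sleeve (inside 58.5 mm radially, 26.5 mm across), 90 mm above the bench, 62 mm from the turning axis; it turns with the carousel.
- rod0 (a point): Top of one of three upright steel rods, 10 mm thick with a 12 mm ball top, on the carousel's rim, 115 mm from its axis. Tops are 156 mm above the bench: the upper 40 mm stand above the cover. This one is 60 degrees counter-clockwise of the oblong sleeve, seen from above.
- rod1 (a point): Top of the second rod, opposite the oblong sleeve.
- rod2 (a point): Top of the third rod, 60 degrees clockwise of the oblong sleeve seen from above.
- lifter: Spring plate, hidden in the oblong sleeve; origin on its top, where the cassette rests. 42 mm above the bench: latched (cassette's top at 108 mm, 4 mm under the cover); 80 mm: sprung out (top at 146 mm). Pressing takes 5 to 10 N; the latch lets go after 5 to 15 mm, unlike each time, a hard stop follows 3.5 mm on (over 30 N harms it). Freed, it rises in under 1 s; pressed too little, it returns.
- cassette: Closed black plastic bit cassette, an upright oblong block 56 (x) x 24 (y) x 66 mm (z) with a thin grey seam and two thin grey lines on its top, 0.08 to 0.15 kg, standing loose in the oblong sleeve with its long side along the radius. Origin at the centre of its underside, z up.
- mat: Fixed green cutting mat with white grid, 220 x 220 x 3 mm; origin at the centre of its underside. The chassis stands on its half away from the robot (frame +x); the other half (-x) is free.
- chassis: Unfinished scale model truck chassis, 165 mm long (x), 74 mm wide, 54 mm high, loose on the mat, lying about along the mat's y; origin at its centre, on the underside.
- jar_a: Small paint jar with white cap, 42 mm across, 62 mm high, loose on the bench; origin at the centre of its underside.
- jar_b: Small paint jar with black cap, same size.
- carousel: Wooden disc, 250 mm wide, turning under the cover about the stand's axis; origin on that axis at bench height, z up. Its -x axis points to the cassette: the cassette is in the middle of the notch when this frame is turned as the stand's. Turns endlessly both ways, drags about 2 N at a rod, stops where left. 3 holders 120 degrees apart: oblong with the cassette, round with a tin, square with a box.
Not all that is in view belongs to the job. What is shaped like the stand but orange, red or yellow is not meant.

How it is judged (in metres and radians):
On the way, in this order (a step that is already met when the one before it is completed fails the run):
1. the carousel is turned so that the cassette, still latched, lies in the notch at the front (sleeve within 10 mm of its middle line) (x of sleeve_mouth in the frame of stand below -0.04 m and y of sleeve_mouth in the frame of stand between -0.01 and 0.01 m and z of lifter in the frame of stand below 0.052 m), for 0.2 s.
2. the latch has let go and the cassette has sprung up on its plate in the notch (z of lifter in the frame of stand above 0.073 m and distance between cassette and lifter below 0.012 m), for 0.05 s.
At the end, for the whole second after the job is handed in: The cassette stands upright (within 0.1 rad, the way up it was in its sleeve) and still on the cutting mat, its centre at least 12 mm inside the mat's edges, not leaning on the chassis (x of cassette in the frame of mat between -0.098 and 0.098 m and y of cassette in the frame of mat between -0.098 and 0.098 m and z of cassette in the frame of mat between 0 and 0.006 m and angle between cassette's own z axis and vertical below 0.1 rad and linear speed of cassette below 0.02 m/s and contact force between cassette and chassis below 0.2 N and contact force between cassette and mat above 0.2 N); the robot touches nothing.
It fails at once if the cassette is pressed onto its plate with more than 40 N (contact force between cassette and lifter above 40 N).
It fails at once if the chassis is moved by more than 15 mm or tipped over (distance of chassis from where it was at the start of the episode above 0.015 m or angle between chassis's own z axis and vertical above 0.3 rad).
It fails at once if a paint jar is moved by more than 20 mm or tipped over (distance of any of jar_a, jar_b from where it was at the start of the episode above 0.02 m or angle between any of jar_a, jar_b's own z axis and vertical above 0.4 rad).
It also fails if it takes over 67 s, if anything falls off the work surface, if the arm or the gripper's body presses on something with over 40 N, if the wrist force passes 120 N, or if a joint passes its speed limit or range.

## Robot

A 6-joint arm with a two-finger parallel gripper is mounted at the origin on the work surface. World frame = base frame: x ahead of the robot, y to its left, z up, the work surface at z = 0. Lengths are in mm, angles in rad, forces in N, time in s.
With the tool pointing down it reaches from about 350 to 975 mm from the base axis. Payload 7.1 kg.
Tool frame: the origin (TCP) lies on the centre line of the jaws, within the pads' length; the fingertips stand 25 mm ahead of it and the grasp point (between the pads) lies 6 mm ahead of it (ctrl.nose_length is the distance from the TCP to the fingertips, in mm); x points along the fingers, y is the direction in which the jaws open and shut, and the axes are right-handed (so a half turn about x gives the same grasp; the last joint's range is limited). The gripper opens to 88 mm and grips with 3 to 60 N. Pads are 20 mm wide; open, the fingers measure 115 mm over their backs; the gripper's body (75 mm by 178 mm) begins 61 mm behind the grasp point.
Start: joints at [-1.302, 0.423, 1.63, -0, 1.089, -0.019], TCP at [177.42, -599.272, 247.675] pointing down, gripper open.
Joint ranges: [-3, 3], [-0.9, 2.11], [0.09, 2.58], [-1.31, 4.45], [0.11, 2.69], [-2.54, 2.54]. Speed limits (rad/s): [2.39, 2.39, 3.01, 3.14, 3.14, 3.14].

## Interface

Orientations are given as a rotation vector (axis times angle).
In Python, from workcell import ctrl gives the robot as it stands.
- The arm moves only by the tool arm_command, never from a script. Its argument "deltas" is a list of rows, each a list of 4 numbers: the shift along the tool's x, y, z in m, then the turn about the tool's x in rad. In form: [[tx, ty, tz, yaw], ...]. A call has 1 to 10 rows; each row shifts and turns the pose as measured when the row begins, along the tool's axes as they then stand; what a row does not reach is not made up. A row lasts 1/10 s, in which the tool goes at most 50 mm and 8.59 degrees, less where a joint would pass 70% of its speed; a pose out of reach is approached as far as the arm can. A call is refused whole if a number of a shift passes 0.05 or a number of a turn 0.15, either way. A call with a gripper value outside its range is refused whole. "hand" is the finger opening in m, from 0 to 0.0878, set as the call begins (left out, the last holds). The fingers move at their own pace and stop on an object; the grip force is fixed at half the most. Time passes only in rows, so rows that do not move let the fingers close. It gives the time, the measured TCP pose, the force and the opening at its end, in the units of the state.
- ctrl.get_obs(): the state, without advancing time (a new reading comes with each control period).
- ctrl.get_image(name): name is "scene" or "top" or "wrist"; returns the picture (420x560x3 uint8, red, green, blue); there is no depth.
- ctrl.get_calibration(name): a dict with "fx", "fy", "cx", "cy" (pixels), "R" (3x3) and "t" (3): a world point X has camera coordinates R X + t. Camera axes: x right, y down, z forward; pixel columns grow to the right and rows downward; lengths in mm; the calibration is good to about 2 mm. A picture is of the moment at which its call begins: read the wrist's pose just before it. get_calibration takes no time and is no camera call; for the wrist camera it gives the pose at the moment of the call.
- ctrl.close_job(): hands the job in, once; it reports no verdict.
The state is a dict: "t": time; "qpos": joint angles; "qvel": joint speeds; "joint_torque": joint torques, N m; "ee_pos": TCP position; "orientation": TCP orientation; "ft_force": force on the tool from outside, world axes, zero at the start; "moment": the same for the moment, N m; "width": finger opening in mm.
Only numpy, scipy, OpenCV 4.12 (cv2) and the standard library are available. Lean on these libraries where they do the work, as an engineer would, in place of code of your own. Each camera call takes 0.05 s, during which the arm holds its last target.

## Working session

There is one attempt and no reset: what is moved stays moved. The work goes in short steps, Python scripts to look and compute and a tool call to move; the robot and the scene stay as the last step left them, time stands still between calls to the robot, and variables do not carry over. Pictures are saved under pics/ and viewed, and the job is handed in when it is done.

Besides the shell and the picture viewer there is one more tool, called as name([rows], argument=value, ...), one row to a line, values as JSON. arm_command: Moves the arm, as the interface text tells. Its arguments: {"type":"object","properties":{"deltas":{"type":"array","items":{"type":"array","items":{"type":"number"}}},"hand":{"type":"number"}},"required":["deltas"]}

```bash
mkdir -p pics; ls; python3 - <<'E'
from workcell import ctrl
import cv2, numpy as np
print(ctrl.get_obs())
for n in ("scene","top","wrist"):
    c=ctrl.get_calibration(n); print(n,{k:np.round(v,4).tolist() for k,v in c.items()})
    im=ctrl.get_image(n); cv2.imwrite(f"pics/{n}0.png",im[:,:,::-1])
E
```

```text
pics
{'t': 0.0, 'qpos': array([-1.30206729e+00,  4.23843929e-01,  1.63070684e+00, -1.73379716e-06,
        1.08859630e+00, -1.89594020e-02]), 'qvel': array([ 0.00024147,  0.00138869, -0.00152496, -0.00102874,  0.0001169 ,
        0.00153407]), 'joint_torque': array([ 9.14047741e-04, -5.44631052e+01, -2.73666644e+01,  6.45291992e-02,
        2.28937541e-02, -1.06109424e-04]), 'ee_pos': array([ 177.24307742, -598.78844345,  246.89312692]), 'orientation': array([ 2.06748385,  0.3011052 , -2.06789155]), 'ft_force': array([-0.33806789,  0.50091237, -0.61401376]), 'moment': array([-0.06229737,  0.00723995, -0.01479116]), 'width': 88.01851449799943}
scene {'fx': 476.0756, 'fy': 476.0756, 'cx': 272.1741, 'cy': 206.5329, 'R': [[-0.7321, 0.6809, 0.0177], [0.4422, 0.4949, -0.748], [-0.5181, -0.5398, -0.6635]], 't': [330.7217, -191.8077, 1576.832]}
top {'fx': 400.9659, 'fy': 400.9659, 'cx': 278.4053, 'cy': 210.7289, 'R': [[0.0006, -0.9998, -0.0199], [-0.9913, 0.002, -0.1313], [0.1313, 0.0198, -0.9911]], 't': [116.8699, 537.986, 1062.1929]}
wrist {'fx': 308.0524, 'fy': 308.0524, 'cx': 278.4744, 'cy': 206.7378, 'R': [[0.2838, -0.9589, -0.0011], [-0.9283, -0.2751, 0.2501], [-0.2401, -0.07, -0.9682]], 't': [-626.3655, -30.9326, 388.4493]}
```

View pics/scene0.png

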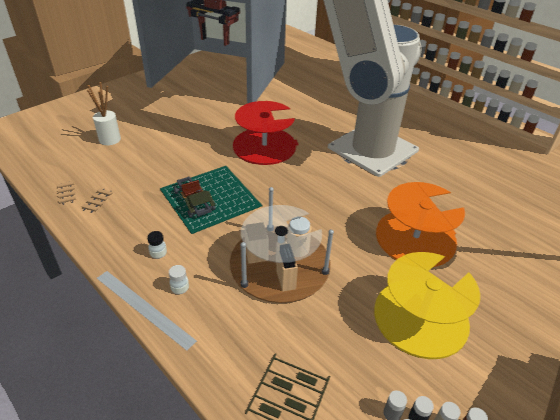

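View pics/top0.png

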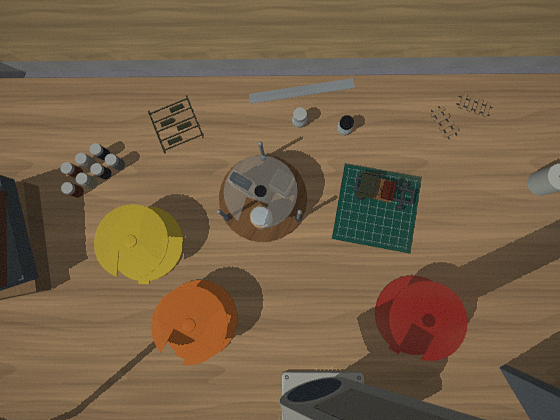

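View pics/wrist0.png

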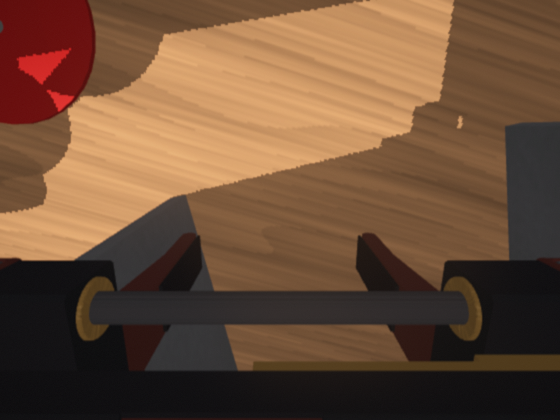

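The top view shows the carousel at about (262,195), with the dark cassette at (241,181), the tin at (262,216) and rods near (262,150), (222,214) and (298,214). The mat is at (377,208), with the chassis on its far half. I'll enlarge these areas.

```bash
python3 - <<'E'
import cv2
im=cv2.imread("pics/top0.png")
cv2.imwrite("pics/top0c.png",cv2.resize(im[130:260,200:325],None,fx=6,fy=6*.75*1.0 if 0 else 6,interpolation=cv2.INTER_CUBIC)[:, :][:780][::1,::1][:600*2] if 0 else cv2.resize(im[140:240,205:320],None,fx=6,fy=6,interpolation=cv2.INTER_CUBIC))
cv2.imwrite("pics/top0m.png",cv2.resize(im[95:260,285:430],None,fx=3.6,fy=3.6,interpolation=cv2.INTER_CUBIC))
im=cv2.imread("pics/scene0.png")
cv2.imwrite("pics/scene0c.png",cv2.resize(im[180:300,225:340],None,fx=5,fy=5,interpolation=cv2.INTER_CUBIC))
E
```

```text
(no output)
```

View pics/top0c.png

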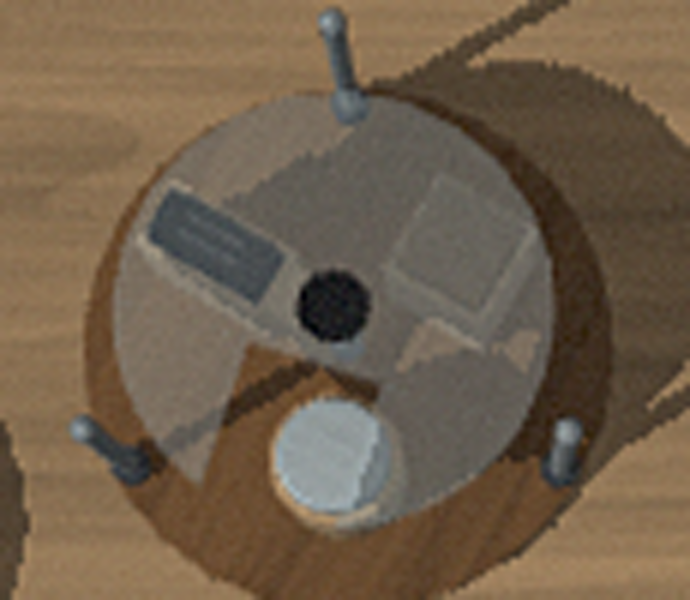

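View pics/top0m.png

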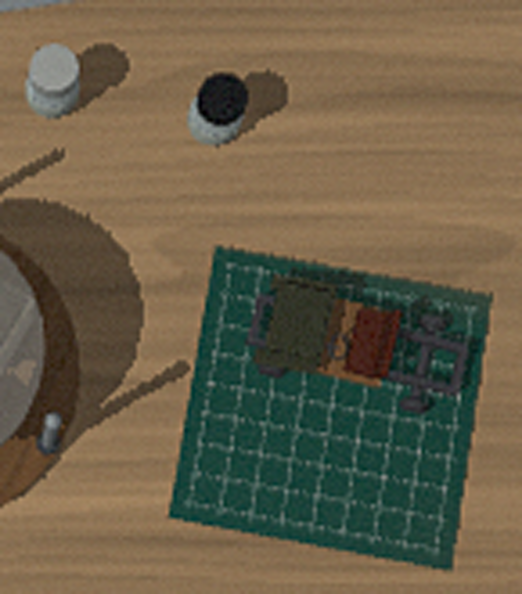

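View pics/scene0c.png

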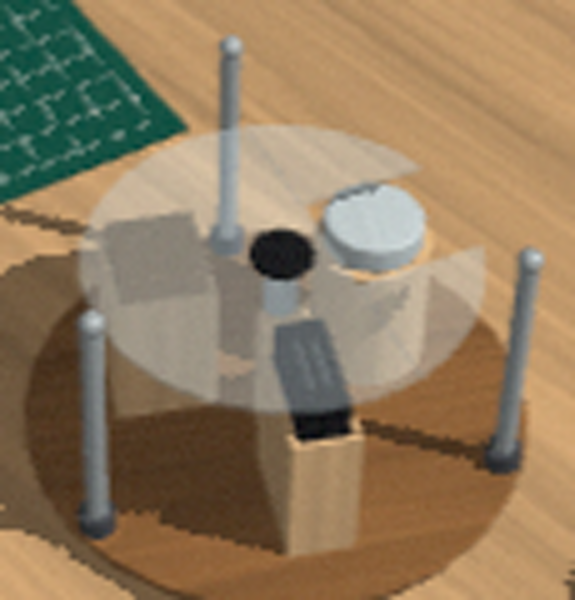

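```bash
cat > h.py <<'E'
from workcell import ctrl
import numpy as np, cv2
def ray(name,px,z,c=None):
    c=c or ctrl.get_calibration(name); R=np.array(c["R"]);t=np.array(c["t"])
    d=R.T@np.array([(px[0]-c["cx"])/c["fx"],(px[1]-c["cy"])/c["fy"],1]); o=-R.T@t
    return o+d*(z-o[2])/d[2]
def proj(name,X,c=None):
    c=c or ctrl.get_calibration(name); p=np.array(c["R"])@np.array(X)+np.array(c["t"])
    return np.array([c["fx"]*p[0]/p[2]+c["cx"],c["fy"]*p[1]/p[2]+c["cy"]])
def snap(name,fn,crop=None,f=1):
    c=ctrl.get_calibration(name); im=ctrl.get_image(name)[:,:,::-1].copy()
    cv2.imwrite("pics/"+fn+".png",im)
    if crop:
        a,b,x,y=crop; cv2.imwrite("pics/"+fn+"c.png",cv2.resize(im[b:y,a:x],None,fx=f,fy=f,interpolation=cv2.INTER_CUBIC))
    return im,c
E
python3 - <<'E'
from h import *
T=lambda u,v:(205+u/6,140+v/6)
cap=ray("top",T(334,306),120)[:2]; print("cap",cap.round(1))
for n,p,z in (("rodA",(333,18),151),("rodB",(82,428),151),("rodC",(568,430),151),("cass",(218,244),108),("tin",(330,455),108),
  ("nL",(247,345),115),("nLo",(200,485),115),("nR",(380,383),115),("nRo",(395,522),115)):
    q=ray("top",T(*p),z)[:2]; d=q-cap; print(n,q.round(1),"r",np.hypot(*d).round(1),"ang",np.degrees(np.arctan2(d[1],d[0])).round(1))
for n,p,z in (("cap",(282,254),120),("rod",(92,321),151),("rod",(231,46),151),("rod",(531,259),151)):
    print("scene",n,ray("scene",(225+p[0]/5,180+p[1]/5),z)[:2].round(1))
M=lambda u,v:(285+u/3.6,95+v/3.6)
for n,p in (("TL",(217,246)),("TR",(492,293)),("BR",(450,570)),("BL",(170,517))):
    print("mat",n,ray("top",M(*p),3)[:2].round(1))
for n,p,z in (("jarW",(55,68),62),("jarB",(222,99),62)): print(n,ray("top",M(*p),z)[:2].round(1))
R=cv2.Rodrigues(ctrl.get_obs()["orientation"])[0];print(R.round(3))
E
```

```text
cap [577.9 160.1]
rodA [694.6 159.3] r 116.7 ang -0.4
rodB [521.7 261.2] r 115.6 ang 119.0
rodC [520.5  62.1] r 113.5 ang -120.3
cass [607.4 211.2] r 59.0 ang 60.0
tin [515.5 162.2] r 62.4 ang 178.1
nL [562.  197.4] r 40.6 ang 113.0
nLo [502.  216.7] r 94.7 ang 143.3
nR [545.5 140.6] r 37.8 ang -149.0
nRo [486.2 134.1] r 95.3 ang -164.2
scene cap [579.2 165.5]
scene rod [691.6 162.6]
scene rod [519.5  65.4]
scene rod [521.  264.3]
mat TL [678.9 -74.1]
mat TR [ 640.  -289.3]
mat BR [ 422.8 -247.2]
mat BL [463.7 -33.2]
jarW [804.4  55.7]
jarB [778.8 -71.4]
[[-0.     0.284 -0.959]
 [ 0.001 -0.959 -0.284]
 [-1.    -0.001 -0.   ]]
```

```bash
cat >> h.py <<'E'
def pose():
    o=ctrl.get_obs(); return o["ee_pos"],cv2.Rodrigues(o["orientation"])[0],o
def jaw(R): return np.degrees(np.arctan2(R[1,1],R[0,1]))
def plan(wps,vmax=0.045,wmax=0.13):
    """wps: list of (x,y,z,jawdeg); prints rows of tool deltas"""
    p,R,o=pose(); p=p.copy(); a=jaw(R); rows=[]
    print("now",p.round(1),"jaw",round(a,1),"t",round(o["t"],2),"f",o["ft_force"].round(1),"w",round(o["width"],1))
    for w in wps:
        q=np.array(w[:3]); b=w[3]
        n=max(1,int(np.ceil(max(np.linalg.norm(q-p)/1000/vmax,abs(np.radians(b-a))/wmax))))
        for i in range(n):
            aa=a+(b-a)*i/n; ar=np.radians(aa); d=(q-p)/n/1000
            y=np.array([np.cos(ar),np.sin(ar),0]); x=np.array([0,0,-1.]); z=np.cross(x,y)
            rows.append([round(float(v),4) for v in (d@x,d@y,d@z,-np.radians(b-a)/n)])
        p,a=q,b
    for i in range(0,len(rows),10): print(rows[i:i+10])
E
python3 - <<'E'
from h import *
plan([(500,20,240,-30)],0.04)
E
```

```text
now [ 177.3 -598.9  247.1] jaw -73.5 t 0.15 f [ 0.3 -0.9  0.5] w 88.0
[[0.0004, -0.0279, -0.0269, -0.0422], [0.0004, -0.0267, -0.0281, -0.0422], [0.0004, -0.0255, -0.0292, -0.0422], [0.0004, -0.0243, -0.0303, -0.0422], [0.0004, -0.023, -0.0312, -0.0422], [0.0004, -0.0216, -0.0322, -0.0422], [0.0004, -0.0202, -0.0331, -0.0422], [0.0004, -0.0188, -0.0339, -0.0422], [0.0004, -0.0174, -0.0347, -0.0422], [0.0004, -0.0159, -0.0354, -0.0422]]
[[0.0004, -0.0144, -0.036, -0.0422], [0.0004, -0.0129, -0.0366, -0.0422], [0.0004, -0.0113, -0.0371, -0.0422], [0.0004, -0.0097, -0.0375, -0.0422], [0.0004, -0.0082, -0.0379, -0.0422], [0.0004, -0.0065, -0.0382, -0.0422], [0.0004, -0.0049, -0.0385, -0.0422], [0.0004, -0.0033, -0.0386, -0.0422]]
```

arm_command([
  [0,-0.028,-0.027,-0.042],
  [0,-0.027,-0.028,-0.042],
  [0,-0.0255,-0.029,-0.042],
  [0,-0.024,-0.03,-0.042],
  [0,-0.023,-0.031,-0.042],
  [0,-0.0215,-0.032,-0.042],
  [0,-0.02,-0.033,-0.042],
  [0,-0.019,-0.034,-0.042],
  [0,-0.0175,-0.035,-0.042],
  [0,-0.016,-0.0355,-0.042],
], hand=0.04)

```text
t: 1.15
ee_pos: [357.3, -244.9, 245.2]
orientation: [1.806, 0.677, -1.806]
ft_force: [0.9, -0.0, 0.3]
width: 39.8
```

```bash
python3 - <<'E'
from h import *
plan([(500,20,240,-30)],0.04)
E
```

```text
now [ 357.3 -244.9  245.2] jaw -49.0 t 1.15 f [ 0.9 -0.   0.3] w 39.8
[[0.0006, -0.0133, -0.0352, -0.0414], [0.0006, -0.0118, -0.0357, -0.0414], [0.0006, -0.0103, -0.0362, -0.0414], [0.0006, -0.0088, -0.0366, -0.0414], [0.0006, -0.0073, -0.0369, -0.0414], [0.0006, -0.0058, -0.0372, -0.0414], [0.0006, -0.0042, -0.0374, -0.0414], [0.0006, -0.0027, -0.0375, -0.0414]]
```

arm_command([
  [0,-0.0133,-0.0352,-0.042],
  [0,-0.0118,-0.0357,-0.042],
  [0,-0.0103,-0.0362,-0.042],
  [0,-0.0088,-0.0366,-0.042],
  [0,-0.0073,-0.037,-0.042],
  [0,-0.0058,-0.0372,-0.042],
  [0,-0.0042,-0.0374,-0.042],
  [0,-0.0027,-0.0375,-0.042],
  [0,0,0,0],
])

```text
t: 2.05
ee_pos: [502.9, 37.4, 245.6]
orientation: [1.569, 0.931, -1.565]
ft_force: [0.2, -0.0, -0.0]
width: 39.9
```

```bash
python3 - <<'E'
from h import *
im,c=snap("wrist","w1"); plan([(520,63,240,-30)])
for z in (115,): print(proj("wrist",(578.5,162,120),c),proj("wrist",(520.5,63,151),c))
E
```

```text
now [501.7  36.  245.3] jaw -28.7 t 2.1 f [ 0.7 -1.3  0.6] w 40.0
[[0.0053, 0.0031, -0.0325, 0.023]]
[286.08384965  18.98431393] [281.47055897 175.28041979]
```

View pics/w1.png

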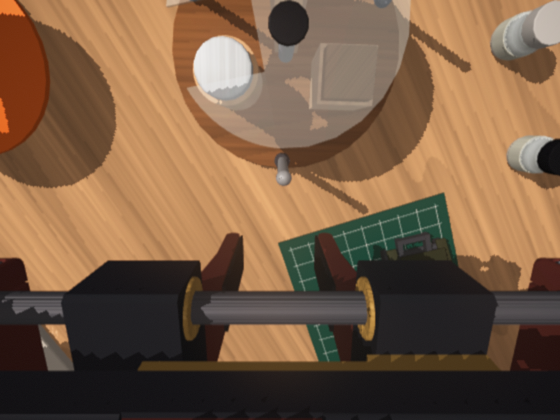

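The wrist view shows the cap at (289,22) and the rod opposite the cassette with its ball at (284,178), both within about 3 px of my prediction.

```bash
python3 - <<'E'
from h import *
print(ray("wrist",(289,22),120),ray("wrist",(284,178),151))
plan([(519,62,240,-30),(519,62,153,-30)])
E
```

```text
[578.15189365 157.4463532  120.        ] [519.90064997  58.85027203 151.        ]
now [501.7  36.  245.3] jaw -28.7 t 2.1 f [ 0.7 -1.3  0.6] w 40.0
[[0.0053, 0.0027, -0.0311, 0.023], [0.0435, 0.0, 0.0, -0.0], [0.0435, 0.0, 0.0, -0.0]]
```

arm_command([
  [0.005,0.003,-0.03,0.023],
  [0.03,0,0,0],
  [0.03,0,0,0],
  [0,0,0,0],
])

```text
t: 2.5
ee_pos: [517.8, 58.8, 179.1]
orientation: [1.586, 0.912, -1.586]
ft_force: [0.3, 0.4, 0.1]
width: 40.2
```

```bash
python3 - <<'E'
from h import *
im,c=snap("wrist","w2"); plan([(520,61,153,-30)])
print(proj("wrist",(520,61.5,151),c))
E
```

```text
now [518.8  58.8 180.8] jaw -30.2 t 2.55 f [ 0.4  0.4 -0.2] w 40.0
[[0.0278, -0.0001, -0.0025, -0.004]]
[277.56800669 240.98629703]
```

View pics/w2.png

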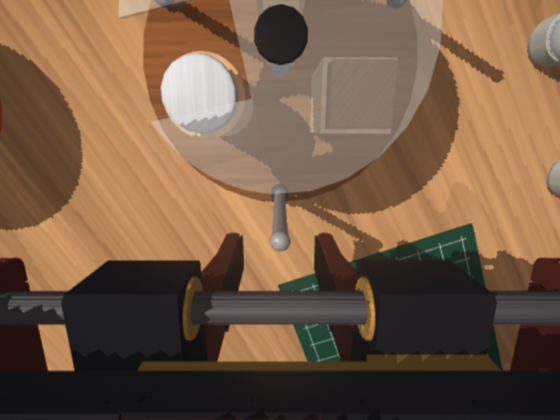

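The rod's ball at (280,241) sits between the open jaws, so I'll go down around it.

arm_command([
  [0.028,0,-0.002,0],
  [0,0,0,0],
], hand=0.022)

```text
t: 2.75
ee_pos: [520.7, 59.0, 154.9]
orientation: [1.591, 0.908, -1.584]
ft_force: [-0.6, 0.0, 0.1]
width: 27.3
```

```bash
python3 - <<'E'
from h import *
im=cv2.imread("pics/w2.png"); cv2.imwrite("pics/w2c.png",cv2.resize(im[0:215,110:310],None,fx=2.8,fy=2.8,interpolation=cv2.INTER_CUBIC))
plan([(518.8,58.8,153,-30)])
E
```

```text
now [520.7  59.  154.9] jaw -30.4 t 2.75 f [-0.6  0.   0.1] w 27.3
[[0.0019, -0.0016, 0.0011, -0.0063]]
```

View pics/w2c.png

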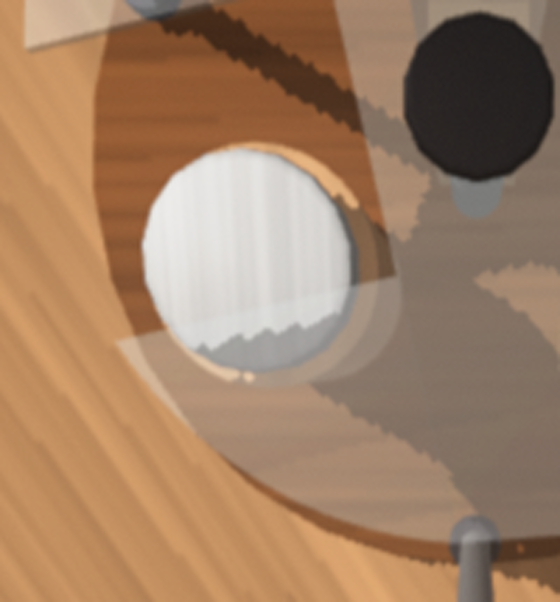

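```bash
python3 - <<'E'
from h import *
c=dict(ctrl.get_calibration("wrist")); p,R,o=pose()
c["t"]=np.array(c["t"])+np.array(c["R"])@(p-np.array([518.8,58.8,180.8]))
Q=lambda u,v,z:ray("wrist",(110+u/2.8,v/2.8),z,c)[:2]
cap=Q(479,97,120);iR=Q(395,275,115);oR=Q(118,343,115);oL=Q(22,48,115);L2=Q(235,0,115);i2=Q(335,0,115)
print(cap,iR,oR,oL)
ang=lambda d:np.degrees(np.arctan2(d[1],d[0]))
print(ang(oR-iR),ang(oL-L2),ang(i2-iR)+90, ang((oL+oR)/2-cap),np.linalg.norm(oL-oR),np.linalg.norm(oR-cap),np.linalg.norm(iR-cap))
print(c["R"].round(3))
E
```

```text
[580.71995844 159.08339546] [547.39369956 138.79634264] [485.81826147 157.99654509] [503.77408367 216.28360147]
162.6816896346398 160.79944475417034 161.4074061605967 161.91659594701147 60.9901015891994 94.90792027808592 39.015433396285104
[[ 0.863 -0.505  0.004]
 [-0.49  -0.835  0.248]
 [-0.122 -0.216 -0.969]]
```

The notch axis comes out at about 162° and the turning axis at about (579.5,160). The rod has to go from about 239.5° to 342°, so I'll push it round the arc in 5° rows.

arm_command([
  [0,0.005,0,-0.0436],
  [0,0.01,-0.0004,-0.0873],
  [0,0.01,-0.0004,-0.0873],
  [0,0.01,-0.0004,-0.0873],
  [0,0.01,-0.0004,-0.0873],
  [0,0.01,-0.0004,-0.0873],
  [0,0.01,-0.0004,-0.0873],
], hand=0.022)

```text
t: 3.45
ee_pos: [582.2, 39.5, 168.4]
orientation: [1.171, 1.233, -1.168]
ft_force: [-2.4, 0.6, -2.4]
width: 22.0
```

```bash
cat >> h.py <<'E'
C=np.array([579.5,160.3])
def arc():
    p,R,o=pose(); d=p[:2]-C; print("r",np.hypot(*d).round(1),"th",(np.degrees(np.arctan2(d[1],d[0]))%360).round(1),"jaw+270",round(jaw(R)+270,1),"z",p[2].round(1),o["ft_force"].round(1))
E
python3 - <<'E'
from h import *
arc()
E
```

```text
r 120.8 th 271.3 jaw+270 273.1 z 168.4 [-2.4  0.6 -2.4]
```

The tool drifted up to z 168 and out to r 121 while moving. I'll bring it back in the next rows and go on.

arm_command([
  [0.006,0.003,-0.003,0],
  [0.006,0.003,-0.002,0],
  [0,0,0,0],
])

```text
t: 3.75
ee_pos: [590.1, 43.9, 160.7]
orientation: [1.177, 1.227, -1.168]
ft_force: [-0.1, 0.0, -0.5]
width: 21.8
```

```bash
python3 - <<'E'
from h import *
arc()
E
```

```text
r 116.9 th 275.2 jaw+270 272.8 z 160.7 [-0.1  0.  -0.5]
```

arm_command([
  [0.005,0.008,-0.001,-0.0873],
  [0.004,0.01,-0.001,-0.0873],
  [0.003,0.01,-0.001,-0.0873],
  [0.003,0.01,-0.001,-0.0873],
  [0.003,0.01,-0.001,-0.0873],
  [0,0,0,0],
])

```text
t: 4.35
ee_pos: [634.0, 59.7, 144.6]
orientation: [0.84, 1.399, -0.836]
ft_force: [-0.2, 0.3, 0.3]
width: 22.3
```

```bash
python3 - <<'E'
from h import *
arc()
snap("wrist","w3"); arc()
E
```

```text
r 114.4 th 298.4 jaw+270 298.3 z 144.6 [-0.2  0.3  0.3]
r 114.4 th 298.2 jaw+270 298.1 z 144.6 [-0.3  0.2  0.3]
```

View pics/w3.png

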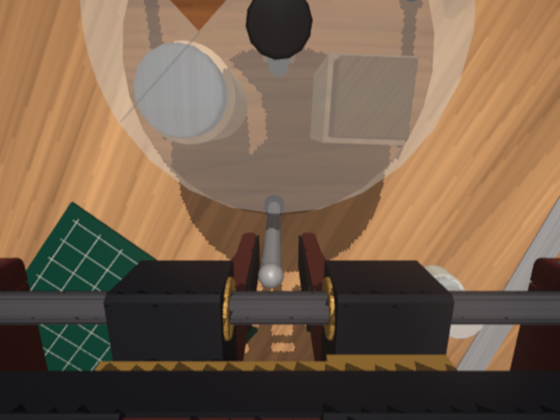

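The rod is still between the jaws at (270,275), on the trailing side. I'll continue and raise the tool a little.

arm_command([
  [-0.005,0.008,-0.0004,-0.0873],
  [-0.003,0.01,-0.0004,-0.0873],
  [0.001,0.01,-0.0006,-0.0873],
  [0.001,0.01,-0.0006,-0.0873],
  [0.001,0.01,-0.0006,-0.0873],
  [0,0,0,0],
])

```text
t: 5.0
ee_pos: [665.0, 88.9, 150.4]
orientation: [0.503, 1.512, -0.509]
ft_force: [-0.2, -0.7, -0.1]
width: 22.2
```

```bash
python3 - <<'E'
from h import *
arc()
E
```

```text
r 111.4 th 320.1 jaw+270 322.9 z 150.4 [-0.2 -0.7 -0.1]
```

arm_command([
  [0,0.01,0.001,-0.06],
  [0.001,0.01,0.001,-0.0873],
  [0.001,0.01,0,-0.0873],
  [0.001,0.008,0,-0.08],
  [0,0.003,0,-0.03],
  [0,0,0,0],
])

```text
t: 5.6
ee_pos: [683.6, 119.8, 148.1]
orientation: [0.243, 1.561, -0.254]
ft_force: [-0.1, 0.5, 0.4]
width: 22.3
```

```bash
python3 - <<'E'
from h import *
arc()
snap("wrist","w4",(170,130,390,330),3); arc()
snap("top","t4",(180,120,330,260),4)
E
```

```text
r 111.7 th 338.7 jaw+270 341.9 z 148.1 [-0.1  0.5  0.4]
r 111.6 th 338.6 jaw+270 341.8 z 148.1 [-0.5 -0.4 -0.2]
```

View pics/w4.png

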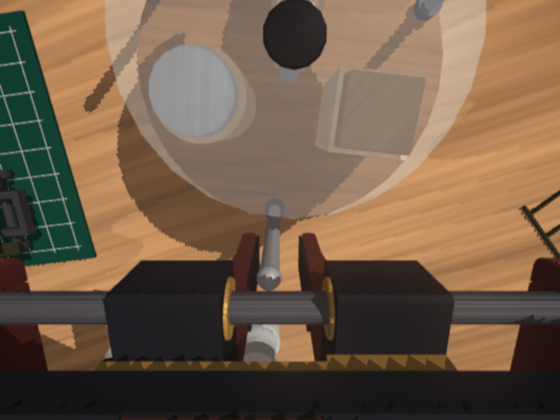

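View pics/t4c.png

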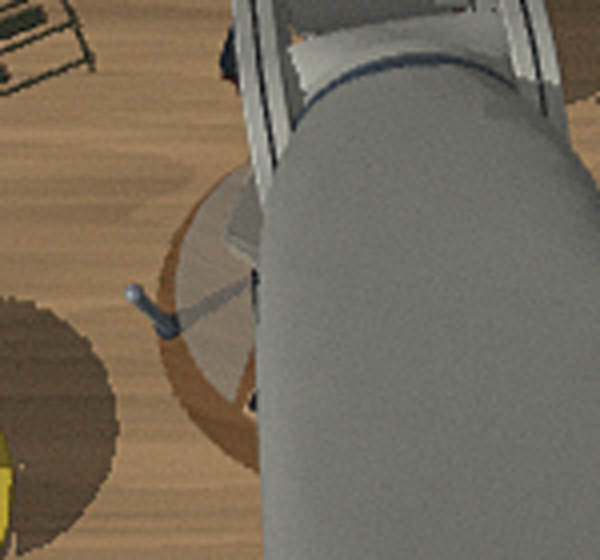

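```bash
python3 - <<'E'
from h import *
q=ray("top",(180+133/4,120+293/4),151)[:2]; d=q-C; print("rod2",q,np.hypot(*d),np.degrees(np.arctan2(d[1],d[0])))
q=ray("wrist",(269.5,276),151)[:2]; d=q-C; print("rod1",q,np.hypot(*d),np.degrees(np.arctan2(d[1],d[0]))%360)
E
```

```text
rod2 [566.89084371 275.51628762] 115.90420076912434 96.24553838879054
rod1 [682.4912806 113.2359595] 113.23527624813428 335.440968308183
```

The rods put the carousel about 6° short of 162°, so I'll push about 12 mm more.

arm_command([
  [0,0.006,0.002,-0.03],
  [0,0.005,0.001,-0.03],
  [0,0.002,0,0],
  [0,0,0,0],
])

```text
t: 6.1
ee_pos: [689.5, 130.9, 147.8]
orientation: [0.195, 1.569, -0.207]
ft_force: [-0.5, -1.2, 0.6]
width: 22.2
```

```bash
python3 - <<'E'
from h import *
arc()
snap("top","t5",(180,120,330,260),4)
E
```

```text
r 113.8 th 345.0 jaw+270 345.3 z 147.8 [-0.5 -1.2  0.6]
```

View pics/t5c.png

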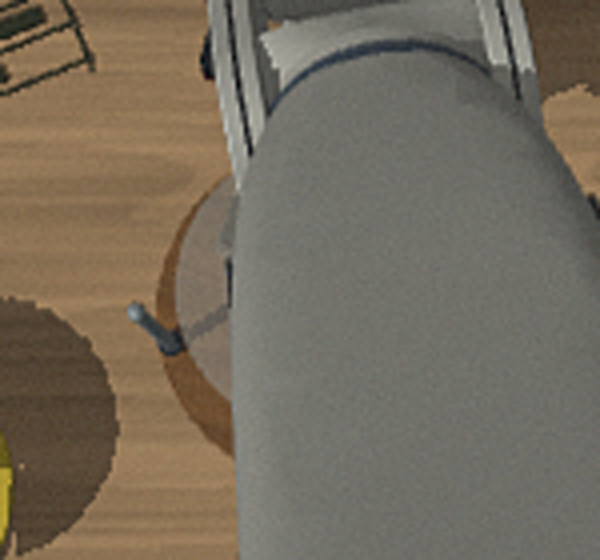

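arm_command([
  [-0.03,0,0,0],
  [-0.04,0,0,0],
  [-0.03,0,-0.03,0],
  [0,0,-0.04,0],
  [0,0,0,0],
], hand=0.0)

```text
t: 6.65
ee_pos: [621.2, 150.2, 250.3]
orientation: [0.198, 1.57, -0.208]
ft_force: [-0.5, 0.3, 0.2]
width: 0.3
```

```bash
python3 - <<'E'
from h import *
q=ray("top",(180+135/4,120+313/4),151)[:2]; d=q-C; print("rod2",q,np.hypot(*d),np.degrees(np.arctan2(d[1],d[0])))
arc(); snap("wrist","w5"); plan([(520.5,179.5,200,72)])
E
```

```text
rod2 [554.35199971 274.00080097] 116.44867564145115 102.47172562489784
r 42.9 th 346.3 jaw+270 345.2 z 250.3 [-0.5  0.3  0.2]
now [624.  150.  251.2] jaw 75.2 t 6.7 f [1.2 0.2 0.1] w 0.5
[[0.0171, 0.0007, -0.0359, 0.0185], [0.0171, 0.0, -0.0359, 0.0185], [0.0171, -0.0006, -0.0359, 0.0185]]
```

View pics/w5.png

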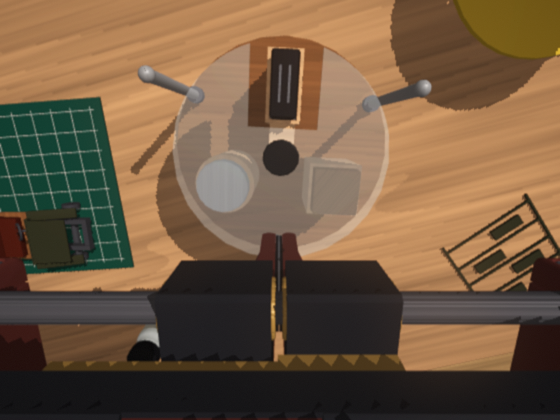

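The cassette lies in the notch: its top spans (270–300, 48–120), midway between the notch edges at about 249 and 324.

```bash
python3 - <<'E'
from h import *
im=cv2.imread("pics/w5.png"); cv2.imwrite("pics/w5c.png",cv2.resize(im[30:175,230:345],None,fx=4,fy=4,interpolation=cv2.INTER_CUBIC))
E
```

```text
(no output)
```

View pics/w5c.png

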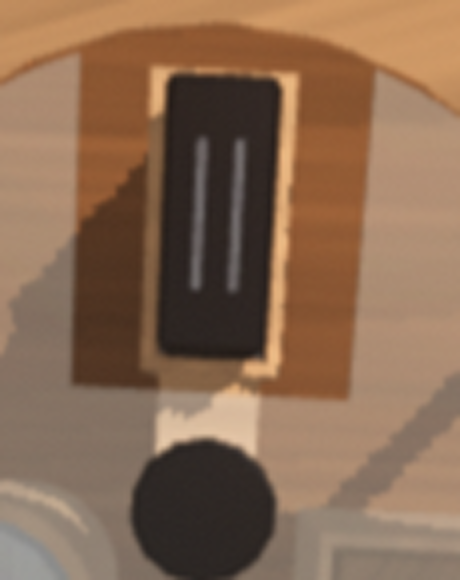

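```bash
python3 - <<'E'
from h import *
Q=lambda u,v,z:ray("wrist",(230+u/4,30+v/4),z)[:2]
cc=[Q(170,75,108),Q(280,78,108),Q(265,357,108),Q(158,354,108)]
ang=lambda d:np.degrees(np.arctan2(d[1],d[0]))
k=sum(cc)/4; cap=Q(204,510,120)
print("cass",k,"lines",Q(218,215,108),"sizes",np.linalg.norm(cc[0]-cc[1]),np.linalg.norm(cc[0]-cc[3]),"ang",ang(cc[0]-cc[3]),ang(cc[1]-cc[2]))
print("cap",cap,ang(k-cap),np.linalg.norm(k-cap))
e=[Q(80,54,115),Q(72,384,115),Q(375,68,115),Q(350,399,115)]
print("notch ang",ang(e[0]-e[1]),ang(e[2]-e[3]), "perp",ang(e[1]-e[3])+0)
n=np.radians((ang(e[0]-e[1])+ang(e[2]-e[3]))/2); y=np.array([-np.sin(n),np.cos(n)])
print([float(y@(v-cap)) for v in e],"cass off", y@(k-cap))
plan([(*k,160,72)])
E
```

```text
cass [524.8156211  178.28371613] lines [523.91923629 178.4999404 ] sizes 22.80634656842661 55.690751467988406 ang 162.2073375514631 162.7855910078176
cap [582.26139895 160.09138684] 162.42768398711306 60.25759900112785
notch ang 162.35407989163713 162.49434291490508 perp -107.81756921407103
[29.46606351551796, 29.5448511119233, -30.043364150337933, -30.12269434067349] cass off 0.003652093859184191
now [624.  150.  251.2] jaw 75.2 t 6.7 f [1.2 0.2 0.1] w 0.5
[[0.0228, 0.0005, -0.0258, 0.0139], [0.0228, 0.0001, -0.0258, 0.0139], [0.0228, -0.0002, -0.0258, 0.0139], [0.0228, -0.0006, -0.0258, 0.0139]]
```

arm_command([
  [0,0.0005,-0.03,0.015],
  [0.015,0,-0.03,0.015],
  [0.03,0,-0.03,0.015],
  [0.03,0,-0.013,0],
  [0,0,0,0],
])

```text
t: 7.2
ee_pos: [529.0, 179.7, 176.0]
orientation: [0.241, 1.553, -0.243]
ft_force: [0.2, -1.2, 0.6]
width: 0.4
```

```bash
python3 - <<'E'
from h import *
plan([(523.5,178.7,145,72.4)])
E
```

```text
now [529.  179.7 176. ] jaw 72.3 t 7.2 f [ 0.2 -1.2  0.6] w 0.4
[[0.031, -0.0027, -0.0049, -0.0009]]
```

arm_command([
  [0.02,-0.0015,-0.0035,0],
  [0.014,-0.001,-0.002,0],
  [0,0,0,0],
  [0,0,0,0],
])

```text
t: 7.6
ee_pos: [531.0, 179.7, 144.3]
orientation: [0.243, 1.546, -0.241]
ft_force: [-0.1, 0.7, -1.6]
width: 0.7
```

```bash
python3 - <<'E'
from h import *
plan([(523.5,178.7,138,72.4)]); snap("wrist","w6")
E
```

```text
now [531.  179.7 144.3] jaw 72.3 t 7.6 f [-0.1  0.7 -1.6] w 0.7
[[0.0063, -0.0032, -0.0069, -0.0016]]
```

View pics/w6.png

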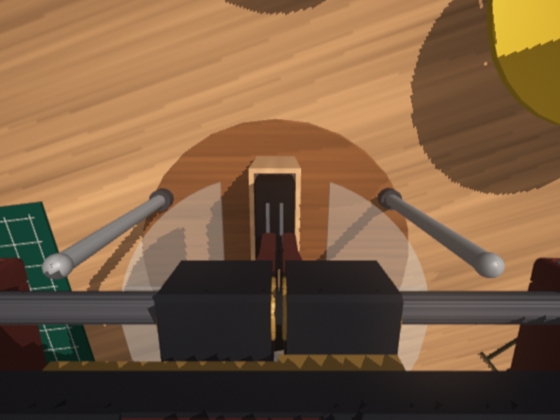

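The closed fingertips at (278,240) are above the cassette, a few mm towards the axis. I'll correct that before pressing.

arm_command([
  [0.003,-0.003,-0.008,0],
  [0,0,0,0],
  [0.002,-0.001,-0.003,0],
  [0,0,0,0],
])

```text
t: 8.05
ee_pos: [520.9, 179.4, 141.7]
orientation: [0.246, 1.541, -0.239]
ft_force: [-0.8, -0.3, 0.3]
width: 0.6
```

```bash
python3 - <<'E'
from h import *
plan([(523.5,178.7,134,72.4)])
E
```

```text
now [520.9 179.4 141.7] jaw 72.3 t 8.05 f [-0.8 -0.3  0.3] w 0.6
[[0.0077, 0.0001, 0.0027, -0.0023]]
```

arm_command([
  [0.003,0,0.001,0],
  [0.003,0,0,0],
  [0,0,0,0],
])

```text
t: 8.35
ee_pos: [522.2, 179.2, 135.7]
orientation: [0.246, 1.54, -0.239]
ft_force: [0.2, 0.1, -0.4]
width: 0.6
```

arm_command([
  [0.002,0,0,0],
])

```text
t: 8.45
ee_pos: [522.4, 179.3, 133.6]
orientation: [0.246, 1.54, -0.239]
ft_force: [-0.8, 0.9, 2.3]
width: 0.3
```

arm_command([
  [0.002,0,0,0],
])

```text
t: 8.55
ee_pos: [522.5, 179.4, 131.7]
orientation: [0.246, 1.54, -0.239]
ft_force: [-1.7, 0.8, 5.2]
width: 0.5
```

arm_command([
  [0.002,0,0,0],
])

```text
t: 8.65
ee_pos: [522.5, 179.5, 129.8]
orientation: [0.246, 1.54, -0.239]
ft_force: [-1.7, -0.0, 5.1]
width: 0.6
```

arm_command([
  [0.002,0,0,0],
])

```text
t: 8.75
ee_pos: [522.4, 179.5, 128.0]
orientation: [0.246, 1.541, -0.239]
ft_force: [-1.9, -0.5, 5.3]
width: 0.4
```

arm_command([
  [0.001,0,0,0],
])

```text
t: 8.85
ee_pos: [522.4, 179.5, 127.1]
orientation: [0.246, 1.541, -0.239]
ft_force: [-1.8, 0.3, 5.5]
width: 0.1
```

arm_command([
  [0.001,0,0,0],
])

```text
t: 8.95
ee_pos: [522.5, 179.5, 126.4]
orientation: [0.246, 1.541, -0.239]
ft_force: [-1.8, -0.7, 6.7]
width: 0.1
```

arm_command([
  [0.001,0,0,0],
])

```text
t: 9.05
ee_pos: [522.5, 179.6, 125.6]
orientation: [0.246, 1.541, -0.239]
ft_force: [-1.7, -0.5, 6.4]
width: 0.5
```

arm_command([
  [0.001,0,0,0],
])

```text
t: 9.15
ee_pos: [522.5, 179.6, 124.9]
orientation: [0.246, 1.541, -0.239]
ft_force: [-2.4, -0.5, 5.6]
width: 0.2
```

arm_command([
  [0.001,0,0,0],
])

```text
t: 9.25
ee_pos: [522.5, 179.6, 124.2]
orientation: [0.246, 1.541, -0.239]
ft_force: [-1.2, -0.3, 6.5]
width: 0.5
```

arm_command([
  [0.001,0,0,0],
])

```text
t: 9.35
ee_pos: [522.5, 179.6, 123.4]
orientation: [0.246, 1.541, -0.239]
ft_force: [-1.7, -0.2, 6.8]
width: 0.5
```

arm_command([
  [0.001,0,0,0],
])

```text
t: 9.45
ee_pos: [522.5, 179.6, 122.8]
orientation: [0.246, 1.541, -0.239]
ft_force: [-2.1, -0.3, 6.2]
width: 0.7
```

arm_command([
  [0.001,0,0,0],
])

```text
t: 9.55
ee_pos: [522.5, 179.6, 122.0]
orientation: [0.246, 1.541, -0.239]
ft_force: [-1.0, -1.1, 6.1]
width: 0.3
```

arm_command([
  [0.001,0,0,0],
])

```text
t: 9.65
ee_pos: [522.5, 179.6, 121.4]
orientation: [0.246, 1.541, -0.239]
ft_force: [-2.4, -0.1, 7.4]
width: 0.6
```

arm_command([
  [0.001,0,0,0],
])

```text
t: 9.75
ee_pos: [522.4, 179.8, 121.0]
orientation: [0.246, 1.541, -0.239]
ft_force: [-4.8, -0.6, 16.3]
width: 0.2
```

The force jumped from about 7 to 16 N, which is the hard stop about 12 mm down. The latch should have let go, so I'll retract straight up.

arm_command([
  [-0.008,0,0,0],
  [-0.015,0,0,0],
  [-0.025,0,0,0],
  [-0.03,0,0,0],
  [-0.02,0,0.03,0],
  [0,0,0.04,0],
  [0,0,0,0],
  [0,0,0,0],
])

```text
t: 10.55
ee_pos: [589.3, 157.6, 224.1]
orientation: [0.245, 1.54, -0.238]
ft_force: [0.0, 1.1, -0.5]
width: 0.7
```

```bash
python3 - <<'E'
from h import *
plan([(523.5,178.7,148,72.4)]); snap("wrist","w7",(220,0,360,235),2.5); print(cv2.Rodrigues(ctrl.get_obs()["orientation"])[0].round(3))
E
```

```text
now [589.3 157.6 224.1] jaw 72.3 t 10.55 f [ 0.   1.1 -0.5] w 0.7
[[0.0254, 0.0, -0.023, -0.0003], [0.0254, 0.0001, -0.023, -0.0003], [0.0254, 0.0001, -0.023, -0.0003]]
[[ 0.017  0.303  0.953]
 [ 0.002  0.953 -0.303]
 [-1.     0.007  0.016]]
```

View pics/w7.png

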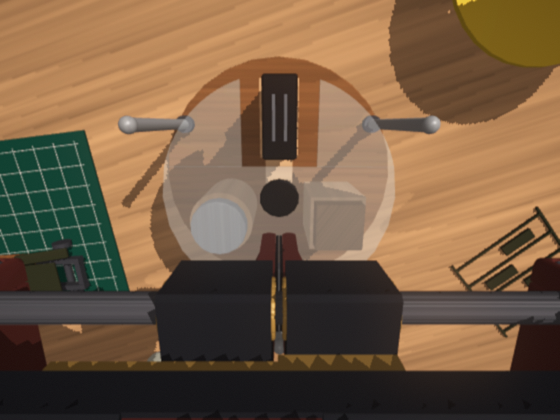

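```bash
python3 - <<'E'
from h import *
for z in (108,146):
    cc=[ray("wrist",p,z)[:2] for p in ((263,73),(298,73),(297,159.5),(263,159.5))]
    print(z,np.linalg.norm(cc[0]-cc[1]),np.linalg.norm(cc[0]-cc[3]),sum(cc)/4, (lambda d:np.degrees(np.arctan2(d[1],d[0])))(cc[0]-cc[3]))
E
```

```text
108 26.435739762361173 64.99299061890832 [519.86407226 179.61786778] 161.60412196294678
146 22.43473017018023 55.156398897687886 [520.21768596 179.04311356] 161.60412196294678
```

View pics/w7c.png

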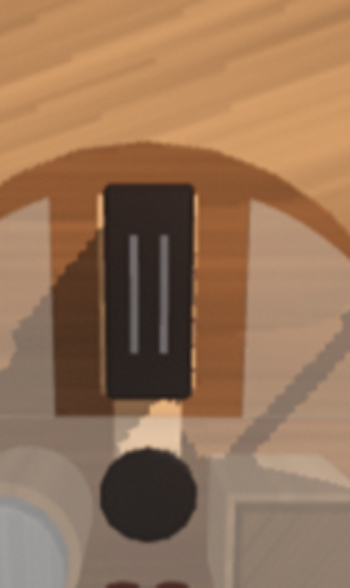

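At a top height of 146 mm the cassette measures 55 × 22 mm, close to its true size, so it has sprung up. It is centred at about (520,179) and I'll grasp it across the short side.

```bash
python3 - <<'E'
from h import *
plan([(520.5,179,195,72)],0.03)
E
```

```text
now [589.2 157.6 224. ] jaw 72.4 t 10.6 f [1.  0.3 0.4] w 0.8
[[0.0097, -0.0002, -0.024, 0.0021], [0.0097, -0.0002, -0.024, 0.0021], [0.0097, -0.0003, -0.024, 0.0021]]
```

arm_command([
  [0.005,0,-0.025,0],
  [0.01,0,-0.025,0],
  [0.01,0,-0.018,0],
  [0,0,0,0],
  [0,0,0,0],
], hand=0.06)

```text
t: 11.1
ee_pos: [518.1, 179.1, 195.0]
orientation: [0.241, 1.545, -0.239]
ft_force: [0.3, -0.7, 0.2]
width: 37.2
```

```bash
python3 - <<'E'
from h import *
plan([(520.5,179,147,72)],0.02)
E
```

```text
now [518.1 179.1 195. ] jaw 72.5 t 11.1 f [ 0.3 -0.7  0.2] w 37.2
[[0.016, 0.0002, 0.0008, 0.0026], [0.016, 0.0002, 0.0008, 0.0026], [0.016, 0.0002, 0.0008, 0.0026]]
```

arm_command([
  [0,0,0.002,0],
  [0,0,0,0],
  [0.008,0,0,0],
  [0,0,0,0],
])

```text
t: 11.5
ee_pos: [522.9, 178.3, 187.8]
orientation: [0.243, 1.542, -0.238]
ft_force: [0.8, 0.5, -0.6]
width: 59.8
```

```bash
python3 - <<'E'
from h import *
plan([(520.5,179,147,72)],0.02); snap("wrist","w8")
E
```

```text
now [522.9 178.3 187.8] jaw 72.4 t 11.5 f [ 0.8  0.5 -0.6] w 59.8
[[0.0136, -0.0, -0.0008, 0.0025], [0.0136, -0.0, -0.0008, 0.0025], [0.0136, -0.0, -0.0008, 0.0025]]
```

View pics/w8.png

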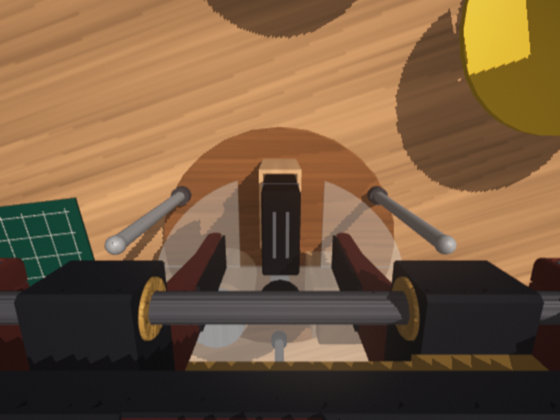

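The cassette (column 281) is centred between the open fingers (215 and 340), so I'll go down to grasp it.

arm_command([
  [0.015,0,-0.001,0],
  [0.015,0,0,0],
  [0.008,0,0,0],
  [0,0,0,0],
])

```text
t: 11.95
ee_pos: [524.4, 178.6, 149.6]
orientation: [0.244, 1.54, -0.238]
ft_force: [-0.2, 0.1, -0.8]
width: 59.9
```

```bash
python3 - <<'E'
from h import *
plan([(520.5,179,147,72)],0.02)
E
```

```text
now [524.4 178.6 149.6] jaw 72.4 t 11.95 f [-0.2  0.1 -0.8] w 59.9
[[0.0026, -0.0008, -0.0038, 0.0063]]
```

arm_command([
  [0.002,0,-0.003,0],
  [0,0,0,0],
])

```text
t: 12.15
ee_pos: [521.7, 179.6, 147.9]
orientation: [0.245, 1.539, -0.238]
ft_force: [-0.4, 0.5, 0.7]
width: 59.8
```

arm_command([
  [0,0,0,0],
  [0,0,0,0],
  [0,0,0,0],
  [0,0,0,0],
  [0,0,0,0],
  [0,0,0,0],
], hand=0.0)

```text
t: 12.75
ee_pos: [522.6, 180.0, 149.6]
orientation: [0.245, 1.537, -0.236]
ft_force: [0.5, -1.1, -0.3]
width: 23.9
```

```bash
python3 - <<'E'
from h import *
plan([(520.5,179,147,72)],0.02); print(cv2.Rodrigues(ctrl.get_obs()["orientation"])[0].round(3))
E
```

```text
now [522.6 180.  149.6] jaw 72.4 t 12.75 f [ 0.5 -1.1 -0.3] w 23.9
[[0.0026, -0.0016, -0.0017, 0.0064]]
[[ 0.021  0.303  0.953]
 [ 0.003  0.953 -0.303]
 [-1.     0.009  0.019]]
```

It's gripped at 23.9 mm width. Next I'll lift it straight up.

arm_command([
  [-0.008,0,0,0],
  [-0.012,0,0,0],
  [-0.016,0,0,0],
  [-0.025,0,0,0],
  [-0.025,0,0,0],
  [-0.02,0,0,0],
  [-0.005,0,0,0],
  [0,0,0,0],
])

```text
t: 13.55
ee_pos: [519.7, 179.6, 269.6]
orientation: [0.246, 1.536, -0.236]
ft_force: [-0.5, 0.3, -1.7]
width: 23.9
```

```bash
python3 - <<'E'
from h import *
plan([(502,-150,255,72)],0.035); snap("wrist","w9"); snap("scene","s9",(180,140,360,300),4)
E
```

```text
now [519.7 179.6 269.6] jaw 72.4 t 13.55 f [-0.5  0.3 -1.7] w 23.9
[[0.0015, -0.0319, 0.0083, 0.0006], [0.0015, -0.0319, 0.0083, 0.0006], [0.0015, -0.0319, 0.0083, 0.0006], [0.0015, -0.0319, 0.0084, 0.0006], [0.0015, -0.0319, 0.0084, 0.0006], [0.0015, -0.0319, 0.0084, 0.0006], [0.0015, -0.0319, 0.0084, 0.0006], [0.0015, -0.0319, 0.0084, 0.0006], [0.0015, -0.0319, 0.0085, 0.0006], [0.0015, -0.0319, 0.0085, 0.0006]]
```

View pics/w9.png

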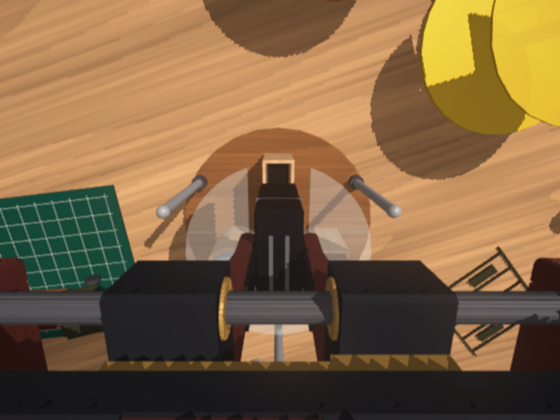

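View pics/s9c.png

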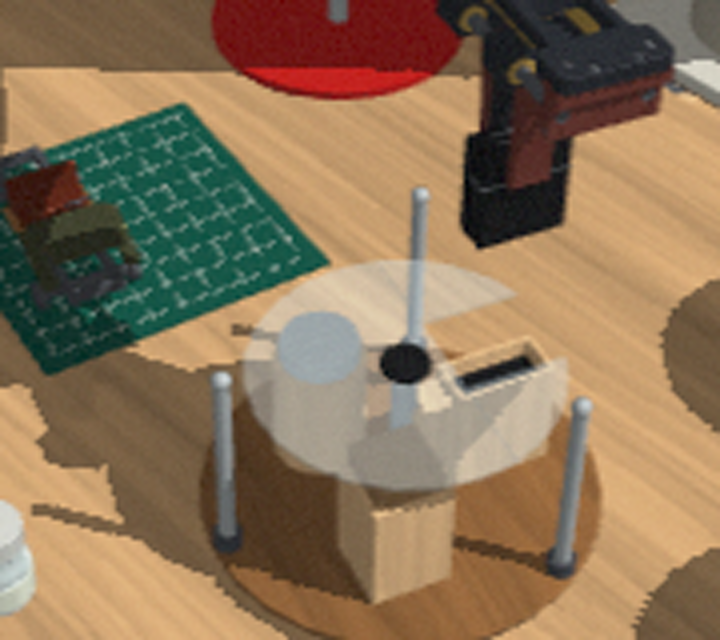

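```bash
python3 - <<'E'
from h import *
M=lambda u,v:(285+u/3.6,95+v/3.6)
c=np.array([551.4,-161.]);a=np.radians(-10.8);ex=np.array([np.cos(a),np.sin(a)]);ey=np.array([-np.sin(a),np.cos(a)])
for p,z in (((415,410),10),((270,375),10),((380,388),20),((265,350),20)):
    q=ray("top",M(*p),z)[:2]-c; print((q@ex).round(1),(q@ey).round(1))
print(c-55*ex)
E
```

```text
6.5 -62.2
12.9 52.3
16.5 -30.8
29.6 60.8
[ 497.37420121 -150.6940277 ]
```

arm_command([
  [0,-0.025,0.007,0],
  [0.001,-0.03,0.008,0],
  [0.001,-0.03,0.008,0],
  [0.001,-0.03,0.008,0],
  [0.001,-0.03,0.008,0],
  [0.001,-0.03,0.008,0],
  [0.001,-0.03,0.008,0],
  [0.001,-0.03,0.008,0],
  [0.001,-0.03,0.008,0],
  [0,0,0,0],
])

```text
t: 14.65
ee_pos: [500.1, -103.6, 246.2]
orientation: [0.241, 1.559, -0.237]
ft_force: [0.2, 0.5, -1.8]
width: 23.9
```

```bash
python3 - <<'E'
from h import *
plan([(498,-150,180,72)],0.035)
E
```

```text
now [ 500.1 -103.6  246.2] jaw 72.6 t 14.65 f [ 0.2  0.5 -1.8] w 23.9
[[0.0221, -0.0149, 0.004, 0.0034], [0.0221, -0.0149, 0.004, 0.0034], [0.0221, -0.0149, 0.0041, 0.0034]]
```

arm_command([
  [0.01,-0.02,0.004,0],
  [0.02,-0.018,0.004,0],
  [0.02,-0.006,0.002,0],
  [0.02,0,0,0],
  [0.02,0,0,0],
  [0.01,0,0,0],
  [0,0,0,0],
])

```text
t: 15.35
ee_pos: [492.7, -146.5, 136.7]
orientation: [0.245, 1.569, -0.236]
ft_force: [0.3, -0.0, -1.6]
width: 23.9
```

```bash
python3 - <<'E'
from h import *
plan([(498,-150,100,72)],0.035); snap("scene","s10",(150,130,330,280),4); snap("top","t10",(285,95,430,260),3.6); print(cv2.Rodrigues(ctrl.get_obs()["orientation"])[0].round(3))
E
```

```text
now [ 492.7 -146.5  136.7] jaw 72.4 t 15.35 f [ 0.3 -0.  -1.6] w 23.9
[[0.0184, -0.0009, 0.0031, 0.0039], [0.0184, -0.0009, 0.0031, 0.0039]]
[[-0.008  0.301  0.953]
 [ 0.007  0.953 -0.301]
 [-1.     0.004 -0.01 ]]
```

View pics/s10c.png

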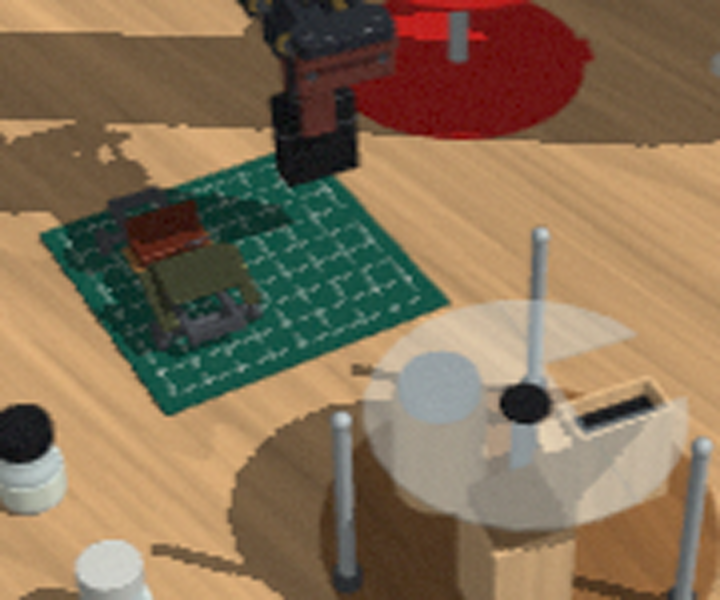

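The cassette hangs upright over the free half of the mat with its underside about 65 mm up. I'll lower it, slowly at the end.

arm_command([
  [0.01,-0.001,0.003,0],
  [0.015,-0.001,0.003,0],
  [0.015,0,0,0],
  [0.01,0,0,0],
  [0,0,0,0],
])

```text
t: 15.95
ee_pos: [501.8, -151.1, 87.0]
orientation: [0.243, 1.56, -0.236]
ft_force: [-0.1, 0.4, -1.3]
width: 24.0
```

```bash
python3 - <<'E'
from h import *
plan([(498,-150,74,72)],0.035); snap("scene","s11",(170,130,320,255),4.8)
E
```

```text
now [ 501.8 -151.1   87. ] jaw 72.5 t 15.95 f [-0.1  0.4 -1.3] w 24.0
[[0.013, -0.0001, -0.0039, 0.0086]]
```

View pics/s11c.png

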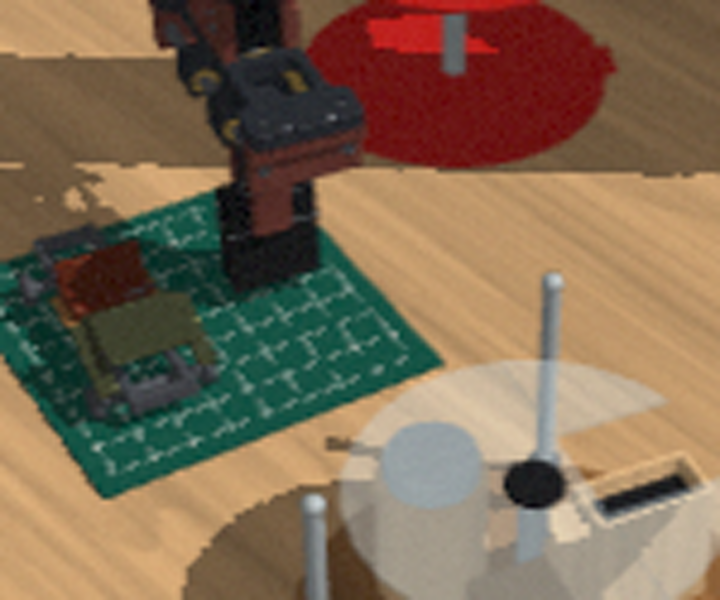

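arm_command([
  [0.005,0,0,0],
  [0.004,0,0,0],
])

```text
t: 16.2
ee_pos: [502.9, -151.5, 78.9]
orientation: [0.243, 1.558, -0.237]
ft_force: [0.2, 0.1, -1.1]
width: 23.9
```

arm_command([
  [0.002,0,0,0],
  [0.001,0,0,0],
])

```text
t: 16.4
ee_pos: [503.0, -151.5, 75.8]
orientation: [0.243, 1.557, -0.237]
ft_force: [-0.5, 0.3, -1.2]
width: 24.1
```

arm_command([
  [0.0015,0,0,0],
])

```text
t: 16.5
ee_pos: [503.2, -151.6, 74.4]
orientation: [0.243, 1.557, -0.237]
ft_force: [0.8, 0.9, -0.1]
width: 24.0
```

arm_command([
  [0.0015,0,0,0],
])

```text
t: 16.6
ee_pos: [503.2, -151.6, 72.9]
orientation: [0.243, 1.556, -0.237]
ft_force: [-3.2, 2.0, 12.9]
width: 23.9
```

The force rose to 13 N, so the cassette is on the mat. I'll ease off slightly and open.

arm_command([
  [-0.0008,0,0,0],
  [0,0,0,0],
])

```text
t: 16.8
ee_pos: [503.4, -151.6, 73.9]
orientation: [0.243, 1.556, -0.237]
ft_force: [0.1, 1.1, -0.7]
width: 24.0
```

arm_command([
  [0,0,0,0],
  [0,0,0,0],
  [0,0,0,0],
  [0,0,0,0],
], hand=0.06)

```text
t: 17.2
ee_pos: [503.8, -151.8, 74.3]
orientation: [0.243, 1.555, -0.237]
ft_force: [0.6, -0.0, 0.5]
width: 52.6
```

```bash
python3 - <<'E'
from h import *
plan([(498,-150,174,72)],0.035); snap("wrist","w12");snap("scene","s12",(170,130,320,255),4.8)
E
```

```text
now [ 503.8 -151.8   74.3] jaw 72.5 t 17.2 f [ 0.6 -0.   0.5] w 52.6
[[-0.0332, -0.0, -0.002, 0.0028], [-0.0332, -0.0, -0.002, 0.0028], [-0.0332, -0.0, -0.002, 0.0028]]
```

View pics/w12.png

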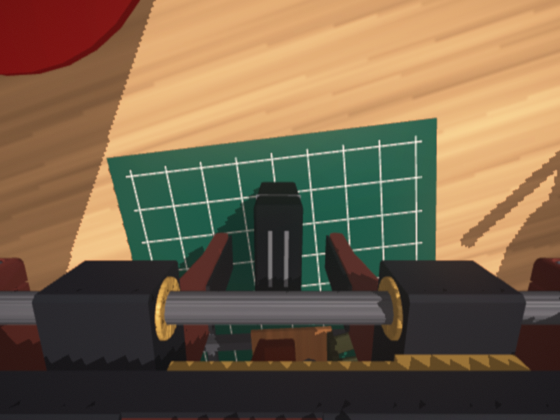

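View pics/s12c.png

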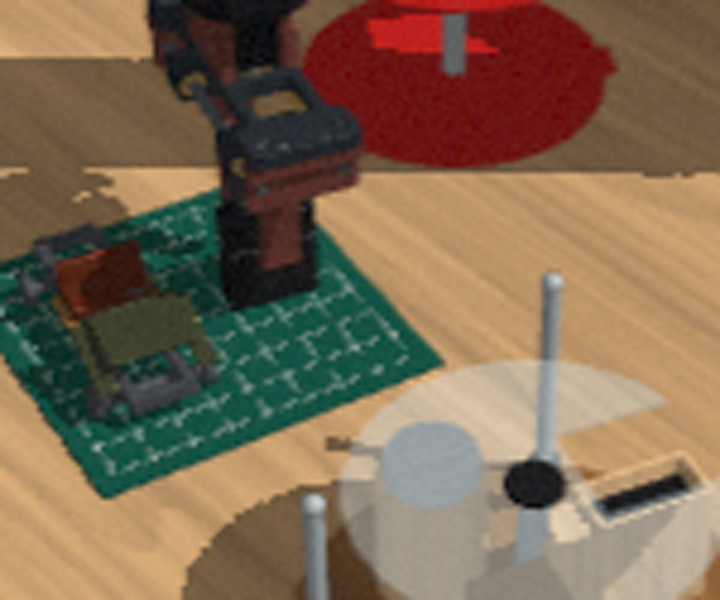

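The cassette stands free between the open fingers, with its top at (278,240) in the wrist view. Now I'll retreat straight up and then aside.

arm_command([
  [-0.015,0,0,0],
  [-0.03,0,0,0],
  [-0.04,0,0,0],
  [-0.04,0,0,0],
  [-0.03,0,0,0],
  [0,0,-0.03,0],
  [0,-0.02,-0.03,0],
  [0,-0.04,-0.02,0],
  [0,-0.04,0,0],
  [0,0,0,0],
])

```text
t: 18.3
ee_pos: [394.3, -224.4, 235.9]
orientation: [0.239, 1.553, -0.235]
ft_force: [-0.4, 0.8, -0.2]
width: 60.1
```

arm_command([
  [0,-0.04,0,0],
  [0,-0.04,0,0],
  [0,-0.04,0,0],
  [0,-0.03,0,0],
  [0,0,0,0],
  [0,0,0,0],
])

```text
t: 18.9
ee_pos: [349.0, -370.4, 235.2]
orientation: [0.24, 1.552, -0.234]
ft_force: [0.1, 0.7, 0.0]
width: 59.9
```

```bash
python3 - <<'E'
from h import *
plan([(498,-150,174,72)],0.035); snap("top","t13",(285,95,430,260),3.6);snap("scene","s13",(150,130,330,280),4)
E
```

```text
now [ 349.  -370.4  235.2] jaw 72.7 t 18.9 f [0.1 0.7 0. ] w 59.9
[[0.0077, 0.0318, 0.0096, 0.0015], [0.0077, 0.0319, 0.0095, 0.0015], [0.0077, 0.0319, 0.0095, 0.0015], [0.0077, 0.0319, 0.0094, 0.0015], [0.0077, 0.0319, 0.0094, 0.0015], [0.0077, 0.0319, 0.0093, 0.0015], [0.0077, 0.0319, 0.0093, 0.0015], [0.0077, 0.0319, 0.0092, 0.0015]]
```

View pics/t13c.png

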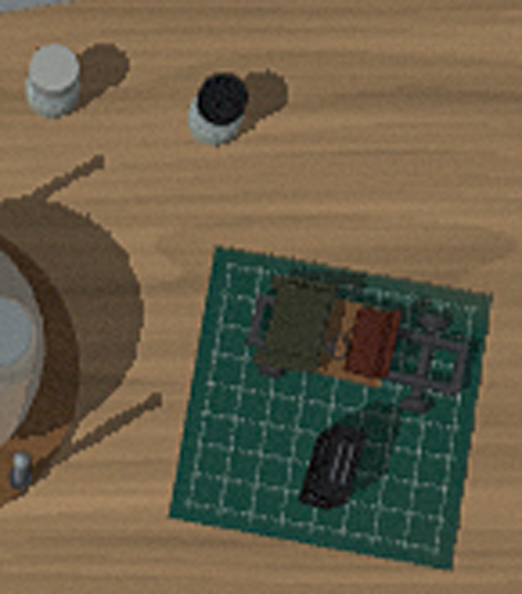

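View pics/s13c.png

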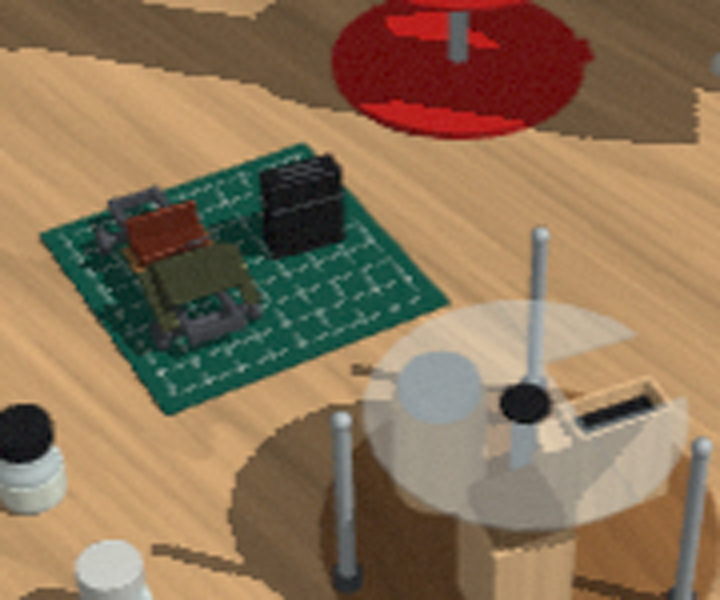

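The cassette stands upright on the free half of the mat, at crop (332,465) in the top view. It is clear of the chassis, and the chassis and jars are where they were. I'm handing the job in.

```bash
python3 - <<'E'
from h import *
print(ctrl.close_job())
E
```

```text
the job is handed in; nothing more can be done
None
```

The cassette is out of the carousel and standing upright on the free half of the green mat. I handed the job in at about 19 s; no verdict is reported.

- **Turning:** I held the rod opposite the cassette loosely between the jaws and pushed it about 102° round. The wrist picture then showed the cassette on the notch's middle line, with a measured offset under 1 mm.
- **Pressing:** With closed fingers I pressed at 5 to 7 N until the force jumped to about 16 N at the hard stop, roughly 12 mm down. The latch let go, and the next picture fitted the sprung height: the top measured 55 × 22 mm for a true 56 × 24 mm.
- **Placing:** I gripped it across the short side, lifted it clear and set it down with a contact force of about 13 N. Then I opened the jaws and drew the arm well away.
- **Last check:** The final top and scene pictures show the cassette upright and clear of the chassis. The chassis and both jars look unmoved from the first pictures; I compared these by eye, not by measurement.

**Disagreements:**
- The three cameras differed by up to 8 mm on where the turning axis lies, mostly sideways, so I used a value in between.
- The tool drifted up about 13 mm during the first part of the push. I corrected it, and the rod stayed between the jaws.

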